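# Take the vial carrier off its drip hook and pin it to the shaker

## Robot

A 7-joint arm with a two-finger parallel gripper is mounted at the origin on a cart in front of the work surface, level with it; the furniture and walls round the work are solid. World frame = base frame: x ahead of the robot, y to its left, z up, the work surface at z = 0. Lengths are in mm, angles in rad, forces in N, time in s.
With the tool pointing down it reaches from about 400 to 875 mm from the base axis. Payload 4.4 kg.
Tool frame: the origin (TCP) lies on the centre line of the jaws, within the pads' length; the fingertips stand 14 mm ahead of it and the grasp point (between the pads) lies 5 mm behind it (tips_ahead is the distance from the TCP to the fingertips, in mm); z points along the fingers, y is the line along which they close (so a half turn about z gives the same grasp; the last joint's range is limited). The gripper opens to 85 mm and grips with 20 to 120 N. Pads are 22 mm wide; open, the fingers measure 114 mm over their backs; the gripper's body (76 mm by 85 mm) begins 54 mm behind the grasp point. The pads swing forward as they close: fully open they stand 13 mm farther back than shut.
Start: joints at [-1.248, 0.628, 0.038, 1.517, -0.027, 0.996, -0.02], TCP at [246.379, 601.511, 245.313] pointing down, gripper open.
Joint ranges: [-3.06, 3.06], [-0.37, 2.12], [-1.25, 1.32], [0.18, 2.47], [-1.1, 4.24], [0.23, 1.98], [-2.94, 2.94]. Speed limits (rad/s): [2.57, 2.57, 3.14, 3.14, 3.14, 3.14, 3.14].

## Interface

Orientations are given as [roll, pitch, yaw] about the fixed x, y, z axes, in that order (R = Rz(yaw) Ry(pitch) Rx(roll)).
In Python, from cell import * gives the robot as it stands.
- The arm moves only by the tool move_arm, never from a script. Its argument "rows" is text: rows parted by semicolons, each of 7 numbers parted by spaces: the shift along the tool's x, y, z scaled (see below), then the turn, a rotation vector about the tool's x, y, z scaled (see below), then the closure, from -1 (fully open) to 1 (shut). A call has 1 to 12 rows; each row is the pose to reach, as a shift and turn from the pose commanded when the call began, along the tool's axes at that moment; what a row does not reach only later rows make up. The controller multiplies each number of a shift by 0.3 m and each number of a turn by pi/2 rad. A row lasts 1/12 s, in which the tool goes at most 41.7 mm and 7.16 degrees, less where a joint would pass 70% of its speed; a pose out of reach is approached as far as the arm can. A call with a number of a shift or a turn outside -1 to 1 is refused whole. A call with a gripper value outside its range is refused whole. The fingers move at their own pace and stop on an object; the grip force is fixed at half the most. Time passes only in rows, so rows that repeat a pose let the fingers close. It gives the time, the measured TCP pose, the force, the opening and the grip force at its end, in the units of the state.
- read_state(): the state, without advancing time (a new reading comes with each control period).
- get_image(name): name is "scene" or "top" or "wrist"; returns a dict with "img" (420x560x3 uint8, red, green, blue), "vfov" (degrees; the focal length in pixels is half the picture's height over the tangent of half this angle, whatever the lens; pixels are square), "cx", "cy" (the principal point, pixels), "extrinsics" (4x4, takes a point from camera to world coordinates); the wrist camera has in their place "T_tool_cam" (4x4, takes a point from camera to tool coordinates, whose origin is the TCP and whose axes are the flange's). Camera axes: x right, y up, looking along -z (the intrinsics and any distortion apply to the point x, -y, -z); pixel columns grow to the right and rows downward; lengths in mm; the calibration is good to about 2 mm. A picture is of the moment at which its call begins: read the wrist's pose just before it. There is no depth.
- finish_job(): hands the job in; it is judged then, once.
The state is a dict: "clock": time; "qpos": joint angles; "qd": joint speeds; "tau": joint torques, N m; "eef_pos": TCP position; "tool_rot": TCP orientation; "force": force on the tool from outside, world axes, zero at the start; "torque": the same for the moment, N m; "width": finger opening in mm; "gripper_force": force on a finger pad.
Only numpy, scipy, OpenCV 4.12 (cv2) and the standard library are available. Lean on these libraries where they do the work, as an engineer would, in place of code of your own. Each camera call takes 0.05 s, during which the arm holds its last target. There are 200 camera calls.

## Task

Lift the vial carrier with the blue handle up and off its hook on the drip stand, and set it down, without dropping it, flat between the studs on top of the grey shaker, with its pin hole over the shaker's hole. Then take the red-handled lock pin out of its light grey block and push it fully home, down through the carrier's hole into the shaker, and let go. Leave the yellow carrier hanging on its hook and do not shift or knock over the other things on the bench.

Things in the scene. Friction and masses are not known exactly. Their poses are not given: they have to be found in the camera images.
- carrier_blue: Vial carrier, blue handle, 0.35 kg, on one of two hooks. Origin under the foot, below the handle; z up. mm: foot x -28..28, y -42..86, 8 thick, 17 through hole at y +68; white block 36 (x) by 76 (y) to z 40, vial caps to 45; handle uprights at y +-26; crossbar 10 thick (x), underside z 80, rests on the hook; above it the grip tab: 10 thick (x), 44 wide (y), z 88 to 122
- carrier_blue_tab (a point): Centre of the top edge of the blue carrier's grip tab (z = 122 mm in the carrier's frame); pinch the tab across its 10 mm thickness from above, with the fingertips not lower than 28 mm below this point to stay clear of the hook
- carrier_blue_hole (a point): Centre of the upper mouth of the 17 mm pin hole in the blue carrier's foot
- carrier_yellow: Same carrier with yellow handle, hanging on the other hook; stays there
- stand: White drip tray, steel rear beam, fixed. Origin on the bench midway between the hooks. mm: hooks at y +-80: strap 16 wide (y), top z 135, from the beam (x +70) towards -x; upturned lip at x -11..-15, 12 high; rear stop at x +11..15, 7 high. The crossbar lies between: raise the carrier 13 to 30, then draw it along -x by 70 or more. Hung carriers have the stand's axes, foot 55 above the bench
- hook_left (a point): Top of the left (+y) hook strap, where the crossbar rests
- hook_right (a point): Top of the right (-y) hook strap, where the crossbar rests
- dock: Small grey shaker, fixed, 100 (x) by 168 (y -62..106) by 45 mm high, black display and dial in front. Origin on the bench under the seated carrier's origin; the seated carrier's axes are parallel to the shaker's. On top six steel studs, 10 mm thick, 19 mm high, cone tips, 1.5 mm off the outline of the seated foot
- dock_seat (a point): Centre of the seat on the shaker's top (z = 45 mm in its frame): the seated carrier's origin comes here; its axes are the shaker's
- dock_hole (a point): Mouth of the shaker's 14 mm through hole, on its top at y = +68 mm; hole runs straight down
- lock_pin: Steel lock pin with red handle, 100 mm long, 80 g, upright in its block. Origin at the lower tip, z along the pin to the handle. Shank 12 mm thick, 40 mm long, tapered tip; flange 24 mm thick, 5 mm high; red round handle 18 mm thick from 45 to 100 mm. Home: flange on the carrier's foot, tip 32 mm below the shaker's top
- pin_top (a point): Centre of the upper end of the pin's red handle, 100 mm above its tip
- pin_block: Light grey block 60 x 60 x 50 mm, fixed, origin under its centre, with the 15 mm hole in which the pin stands (tip 10 mm above the bench, flange on the block's top)
- white_bottle: Bystander: round white plastic bottle, blue cap, 64 x 122 mm, origin under its centre
- square_jar: Bystander: square white plastic jar, black cap, 71 x 71 x 123 mm, origin under its centre
- small_beaker: Bystander: small glass beaker, 52 x 58 mm, origin under its centre
- crucible_cup: Bystander: white crucible, 41 x 33 mm, origin under its centre
- weigh_boat: Bystander: white weighing boat, 63 x 63 x 14 mm, origin under its centre

How it is judged (in metres and radians):
On the way, in this order (a step that is already met when the one before it is completed fails the run):
1. the blue carrier is off the drip stand: clear of both hooks, in the air, upright (distance between carrier_blue and hook_left above 0.12 m and distance between carrier_blue and hook_right above 0.12 m and height (world z) of carrier_blue above 0.06 m and angle between carrier_blue's own z axis and vertical below 0.5 rad and contact force between carrier_blue and stand below 0.1 N), for 0.1 s.
2. the blue carrier sits flat on the shaker between the studs, its hole over the shaker's hole, let go (horizontal distance between carrier_blue and dock_seat below 0.006 m and horizontal distance between carrier_blue_hole and dock_hole below 0.006 m and z of carrier_blue in the frame of dock_seat between -0.004 and 0.004 m and angle between carrier_blue's own z axis and vertical below 0.06 rad and contact force between carrier_blue and the fingers below 0.1 N and linear speed of carrier_blue below 0.02 m/s), for 0.2 s.
At the end, for the whole second after the job is handed in: Blue carrier flat on the shaker (origin and hole within 6 mm, height 4 mm, tilt 0.06 rad); pin through carrier and shaker holes, tip at least 26 mm below the shaker's top, within 5 mm of the axis and 0.1 rad; both at rest, let go; yellow carrier hangs upright on its hook (horizontal distance between carrier_blue and dock_seat below 0.006 m and horizontal distance between carrier_blue_hole and dock_hole below 0.006 m and z of carrier_blue in the frame of dock_seat between -0.004 and 0.004 m and angle between carrier_blue's own z axis and vertical below 0.06 rad and z of lock_pin in the frame of dock_hole below -0.026 m and horizontal distance between lock_pin and dock_hole below 0.005 m and angle between the z axis of lock_pin and the z axis of dock, either way round below 0.1 rad and horizontal distance between pin_top and carrier_blue_hole below 0.02 m and linear speed of each of lock_pin, carrier_blue below 0.02 m/s and (distance between carrier_yellow and hook_left below 0.1 m or distance between carrier_yellow and hook_right below 0.1 m) and height (world z) of carrier_yellow above 0.045 m and angle between carrier_yellow's own z axis and vertical below 0.15 rad); the robot touches nothing.
It fails at once if the blue carrier is tipped by more than 0.8 rad (angle between carrier_blue's own z axis and vertical above 0.8 rad).
It fails at once if the blue carrier is dropped or slammed on the shaker (over 80 N) (contact force between carrier_blue and dock above 80 N).
It fails at once if the yellow carrier is off its hook (height (world z) of carrier_yellow below 0.04 m or distance of carrier_yellow from where it was at the start of the episode above 0.08 m).
It fails at once if a bystander (bottle, jar, beaker, crucible or weighing boat) is moved by more than 30 mm or knocked over (distance of any of white_bottle, square_jar, small_beaker, weigh_boat, crucible_cup from where it was at the start of the episode above 0.03 m or angle between any of white_bottle, square_jar, small_beaker, weigh_boat, crucible_cup's own z axis and vertical above 0.5 rad).
It also fails if it takes over 58 s, if anything falls off the work surface, if the arm or the gripper's body presses on something with over 40 N, if the wrist force passes 120 N, or if a joint passes its speed limit or range.

## Working session

There is one attempt and no reset: what is moved stays moved. The work goes in short steps, Python scripts to look and compute and a tool call to move; the robot and the scene stay as the last step left them, time stands still between calls to the robot, and variables do not carry over. Pictures are saved under pics/ and viewed, at most 10 in all, crops included, and the job is handed in when it is done.

Besides the shell and the picture viewer there is one more tool, called after "Call:" by a JSON object that holds its "api" and its "payload", one argument or row to a line. move_arm: Moves the arm, as the interface text tells. Its arguments: {"type":"object","properties":{"rows":{"type":"string"}},"required":["rows"]}

```bash
mkdir -p pics; ls; python3 - <<'E'
from cell import *
import cv2, numpy as np
np.set_printoptions(precision=4,suppress=True)
s=read_state(); print(s['clock'],s['eef_pos'],s['tool_rot'],s['width'])
for n in ('scene','top','wrist'):
    d=get_image(n); cv2.imwrite(f'pics/{n}0.png',d['img'][:,:,::-1])
    print(n,{k:v for k,v in d.items() if k!='img'})
E
```

```text
pics
0.0 [246.1455 600.9289 244.3788] [-3.1397  0.      2.7528] 85.18091062333514
scene {'vfov': 44.90643295758362, 'cx': 280.46105712777086, 'cy': 210.1080072634036, 'extrinsics': array([[   0.4951,    0.327 ,   -0.8049, -611.1755],
       [  -0.8686,    0.2081,   -0.4497, -669.1009],
       [   0.0205,    0.9218,    0.387 ,  703.371 ],
       [   0.    ,    0.    ,    0.    ,    1.    ]])}
top {'vfov': 48.668541700033074, 'cx': 277.0521481495824, 'cy': 212.91035296698772, 'extrinsics': array([[  -0.0072,    0.9918,   -0.1276,  411.5301],
       [  -0.9999,   -0.0055,    0.0139,   -3.6285],
       [   0.0131,    0.1276,    0.9917, 1357.5105],
       [   0.    ,    0.    ,    0.    ,    1.    ]])}
wrist {'vfov': 58.80530459241842, 'cx': 277.7240942255403, 'cy': 203.03740783965927, 'T_tool_cam': array([[  -0.0007,    0.9612,    0.2757,   69.8743],
       [   1.    ,    0.0007,   -0.0001,    0.7612],
       [  -0.0003,    0.2757,   -0.9612, -128.7768],
       [   0.    ,    0.    ,    0.    ,    1.    ]])}
```

View pics/scene0.png

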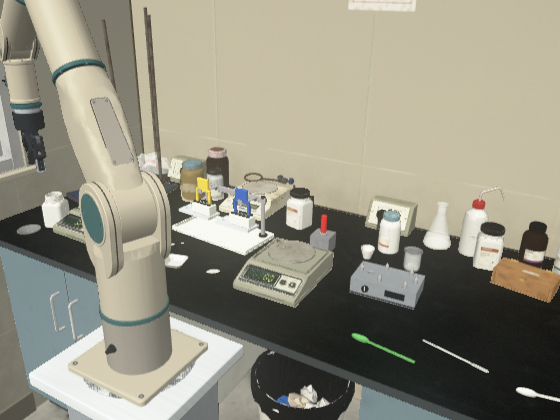

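View pics/top0.png

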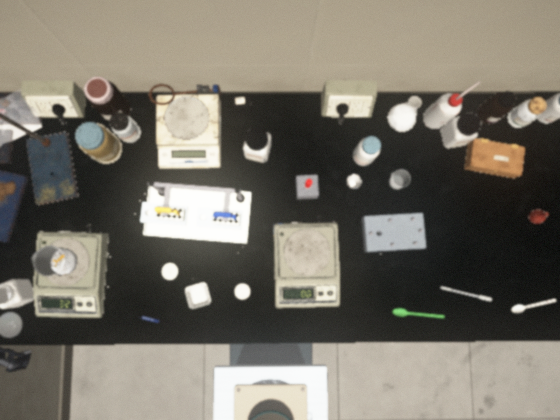

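The scene view shows the blue carrier on the right-hand hook (tab near 242,195), the pin at (323,224) in its block, and the shaker at (387,283). In the top view the blue carrier is at (227,216), the pin at (309,183), and the shaker spans (363–426, 213–251) with its hole near (378,233).

```bash
cat > h.py <<'E'
from cell import *
import cv2, numpy as np
from scipy.spatial.transform import Rotation as R
np.set_printoptions(precision=4,suppress=True)
def cam(name,save=None):
    s=read_state(); d=get_image(name); im=d['img'][:,:,::-1].copy()
    if save: cv2.imwrite(f'pics/{save}.png',im)
    if name=='wrist':
        T=np.eye(4); T[:3,:3]=R.from_euler('xyz',s['tool_rot']).as_matrix(); T[:3,3]=s['eef_pos']; E=T@d['T_tool_cam']
    else: E=d['extrinsics']
    f=im.shape[0]/2/np.tan(np.radians(d['vfov']/2))
    return dict(im=im,E=E,f=f,cx=d['cx'],cy=d['cy'],s=s)
def ray(c,p):
    v=c['E'][:3,:3]@np.array([(p[0]-c['cx'])/c['f'],-(p[1]-c['cy'])/c['f'],-1.]); return c['E'][:3,3],v/np.linalg.norm(v)
def onz(c,p,z):
    o,v=ray(c,p); return o+v*(z-o[2])/v[2]
def proj(c,X):
    q=c['E'][:3,:3].T@(np.asarray(X,float)-c['E'][:3,3]); return np.array([c['cx']+c['f']*q[0]/-q[2],c['cy']+c['f']*q[1]/q[2]])
def tri(obs):
    A=np.zeros((3,3));b=np.zeros(3)
    for c,p in obs:
        o,v=ray(c,p);M=np.eye(3)-np.outer(v,v);A+=M;b+=M@o
    x=np.linalg.solve(A,b); r=[np.linalg.norm((np.eye(3)-np.outer(v,v))@(x-o)) for o,v in (ray(c,p) for c,p in obs)]
    return x,r
def blobs(im,kind,amin=15):
    h=cv2.cvtColor(im,cv2.COLOR_BGR2HSV);H,S,V=[h[...,i].astype(int) for i in range(3)]
    m={'red':((H<8)|(H>172))&(S>150)&(V>80),'blue':(H>105)&(H<130)&(S>140)&(V>50),'yellow':(H>18)&(H<34)&(S>150)&(V>120)}[kind].astype(np.uint8)
    n,l,st,ce=cv2.connectedComponentsWithStats(m)
    return [(st[i].tolist(),ce[i].round(1).tolist()) for i in range(1,n) if st[i][4]>=amin],l
def goto(X,rpy,s=None,call=True):
    """numbers of shift (scaled) and rotvec (scaled) from the measured pose"""
    s=s or read_state(); R0=R.from_euler('xyz',s['tool_rot']); 
    d=R0.inv().apply(np.asarray(X)-s['eef_pos'])/300; r=(R0.inv()*R.from_euler('xyz',rpy)).as_rotvec()/(np.pi/2)
    return d,r
E
python3 - <<'E'
from h import *
a=cam('scene');b=cam('top')
for k in('red','blue','yellow'):
    for n,c in(('scene',a),('top',b)): print(k,n,blobs(c['im'],k)[0])
for n,p,z in(('tabtop',(227,216),177),('pin',(309,183),140),('dockhole',(378,233),45),('dockTL',(363,216),45),('dockTR',(424,213),45),('dockBR',(426,249),45),('dockBL',(364,251),45)):print(n,onz(b,p,z))
E
```

```text
red scene [([473, 200, 12, 9, 84], [478.3, 204.0]), ([321, 214, 6, 19, 100], [323.4, 222.7])]
red top [([450, 94, 12, 12, 80], [454.5, 100.0]), ([306, 179, 5, 8, 30], [308.1, 182.7]), ([531, 211, 15, 13, 123], [537.7, 217.0])]
blue scene [([234, 188, 15, 27, 156], [241.3, 197.6]), ([277, 396, 12, 9, 54], [282.9, 399.4])]
blue top []
yellow scene [([196, 177, 14, 27, 169], [202.5, 187.0])]
yellow top []
tabtop [556.1033 107.931  177.    ]
pin [ 648.1154 -106.5008  140.    ]
dockhole [ 521.1795 -308.5338   45.    ]
dockTL [ 570.0894 -267.2952   45.    ]
dockTR [ 577.7533 -442.5786   45.    ]
dockBR [ 474.8957 -443.3557   45.    ]
dockBL [ 470.4068 -267.0492   45.    ]
```

```bash
python3 - <<'E'
from h import *
print(*goto([430,360,330],[np.pi,0,np.pi/2]))
E
```

```text
[-0.8716 -0.5123 -0.2833] [-0.0005  0.0003  0.7525]
```

Call:
{"api": "move_arm", "payload": {
  "rows": "-0.87 -0.51 -0.28 0 0 0.752 -1;-0.87 -0.51 -0.28 0 0 0.752 -1;-0.87 -0.51 -0.28 0 0 0.752 -1;-0.87 -0.51 -0.28 0 0 0.752 -1;-0.87 -0.51 -0.28 0 0 0.752 -1;-0.87 -0.51 -0.28 0 0 0.752 -1;-0.87 -0.51 -0.28 0 0 0.752 -1;-0.87 -0.51 -0.28 0 0 0.752 -1;-0.87 -0.51 -0.28 0 0 0.752 -1;-0.87 -0.51 -0.28 0 0 0.752 -1;-0.87 -0.51 -0.28 0 0 0.752 -1;-0.87 -0.51 -0.28 0 0 0.752 -1"
}}

```text
clock: 1.25
eef_pos: [429.6, 361.2, 329.2]
tool_rot: [-3.141, 0.0, 1.574]
force: [0.1, 1.1, -0.0]
width: 85.0
gripper_force: 0.0
```

Call:
{"api": "move_arm", "payload": {
  "rows": "-0.87 0.38 -0.07 0 0 0 -1;-0.87 0.38 -0.07 0 0 0 -1;-0.87 0.38 -0.07 0 0 0 -1;-0.87 0.38 -0.07 0 0 0 -1;-0.87 0.38 -0.07 0 0 0 -1;-0.87 0.38 -0.07 0 0 0 -1;-0.87 0.38 -0.07 0 0 0 -1;-0.87 0.38 -0.07 0 0 0 -1;-0.87 0.38 -0.07 0 0 0 -1;-0.87 0.38 -0.07 0 0 0 -1;-0.87 0.38 -0.07 0 0 0 -1"
}}

```text
clock: 2.17
eef_pos: [543.5, 102.1, 349.9]
tool_rot: [-3.14, -0.001, 1.575]
force: [0.1, 0.3, 0.3]
width: 85.3
gripper_force: 0.0
```

```bash
python3 - <<'E'
from h import *
import pickle
c=cam('wrist','w1'); print(c['s']['eef_pos'],c['s']['tool_rot'],c['s']['clock'])
pickle.dump(c,open('w1.pkl','wb'))
for k in('blue','yellow'): print(k,blobs(c['im'],k)[0])
E
```

```text
[543.478  102.0677 349.9057] [-3.1405 -0.0009  1.5753] 2.1667
blue [([299, 122, 12, 65, 354], [304.3, 153.9])]
yellow [([311, 0, 12, 15, 98], [315.5, 5.0])]
```

View pics/w1.png

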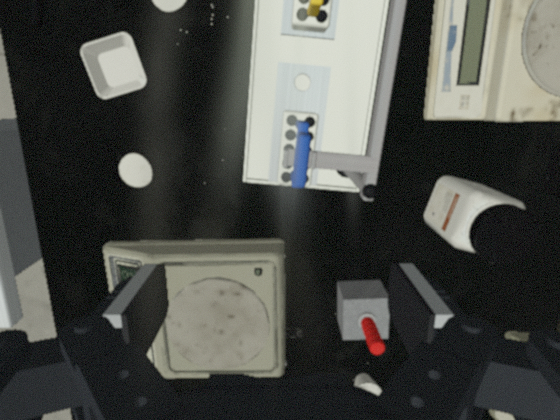

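The wrist view shows the blue tab at (304,154), its top edge running along rows 122–187. The light foot hole is at (303,82), the strap and beam are to the right, and the red pin is at (372,335). I'll take a second view for height.

Call:
{"api": "move_arm", "payload": {
  "rows": "0.12 0.07 -0.1 0 0 0 -1;0.12 0.07 -0.1 0 0 0 -1;0.12 0.07 -0.1 0 0 0 -1"
}}

```text
clock: 2.47
eef_pos: [566.2, 140.9, 381.4]
tool_rot: [3.138, -0.003, 1.579]
force: [0.8, 0.5, -0.6]
width: 85.5
gripper_force: 0.0
```

```bash
python3 - <<'E'
from h import *
import pickle
a=pickle.load(open('w1.pkl','rb'))
c=cam('wrist'); print(c['s']['eef_pos'],c['s']['tool_rot'],c['s']['clock'])
pickle.dump(c,open('w2.pkl','wb'))
print(blobs(c['im'],'blue')[0],blobs(c['im'],'yellow')[0])
b=np.hstack([cv2.resize(a['im'][30:210,230:400],None,fx=2.3,fy=3,interpolation=cv2.INTER_CUBIC),cv2.resize(c['im'][30:280,180:430],(400,540),interpolation=cv2.INTER_CUBIC)])
cv2.imwrite('pics/cmp1.png',b)
E
```

```text
[566.2256 140.8877 381.4225] [ 3.1382 -0.0026  1.5788] 2.4667
[([266, 185, 11, 36, 245], [271.4, 206.5])] [([285, 0, 10, 34, 207], [289.0, 14.3])]
```

View pics/cmp1.png

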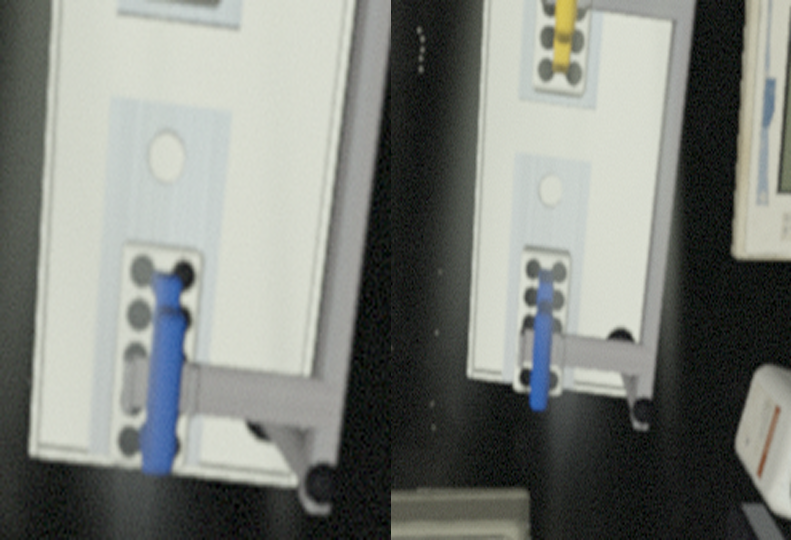

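The crops show the hole at w1 (302.6,82.3) and w2 (279.4,118), and the blue tab's far top end at w1 (298,187) and w2 (~273,220). The stand is turned about −3°.

```bash
python3 - <<'E'
from h import *
import pickle
a=pickle.load(open('w1.pkl','rb'));c=pickle.load(open('w2.pkl','rb'))
def hole(c,p,r=10):
    g=cv2.cvtColor(c['im'],cv2.COLOR_BGR2HSV)[...,1].astype(float)
    x,y=map(int,p);w=g[y-r:y+r+1,x-r:x+r+1]
    t=(w.min()+np.median(g[y-r:y+r+1,x-r-1]))/2
    m=(w<t).astype(np.uint8);n,l,st,ce=cv2.connectedComponentsWithStats(m);i=l[r,r];return ce[i]+[x-r,y-r],st[i]
def end(c):
    bl,l=blobs(c['im'],'blue');out=[]
    k=l[int(bl[0][1][1]),int(bl[0][1][0])]
    ys,xs=np.nonzero(l==k) 
    for y in range(ys.min(),ys.max()+1):out.append((y,xs[ys==y].min(),xs[ys==y].max()))
    return out
for q,p in((a,(302.6,82.3)),(c,(279.4,118))):
    print(hole(q,p)); e=end(q); print(e[:3],e[12:16],e[-16::2],e[-1])
print(tri([(a,hole(a,(302.6,82.3))[0]),(c,hole(c,(279.4,118))[0])]))
ea,ec=end(a)[-1],end(c)[-1]
print(tri([(a,((ea[1]+ea[2])/2,ea[0]+.5)),(c,((ec[1]+ec[2])/2,ec[0]+.5))]))
# stand yaw from tray left edge
for p,q in(((250.9,30),(243.5,181.7)),):
    A,B=onz(a,p,10),onz(a,q,10);d=A-B;print('yaw',np.arctan2(-d[0],d[1]))
for q in(a,c):print(onz(q,hole(q,(302.6,82.3) if q is a else (279.4,118))[0],63))
E
```

```text
(array([301.8175,  81.8697]), array([  0,   0,  21,  21, 422], dtype=int32))
[(122, np.int64(305), np.int64(305)), (123, np.int64(303), np.int64(307)), (124, np.int64(303), np.int64(308))] [(134, np.int64(307), np.int64(307)), (135, np.int64(305), np.int64(308)), (136, np.int64(304), np.int64(310)), (137, np.int64(303), np.int64(310))] [(171, np.int64(302), np.int64(305)), (173, np.int64(301), np.int64(305)), (175, np.int64(301), np.int64(305)), (177, np.int64(300), np.int64(305)), (179, np.int64(299), np.int64(305)), (181, np.int64(300), np.int64(304)), (183, np.int64(301), np.int64(303)), (185, np.int64(299), np.int64(303))] (186, np.int64(302), np.int64(302))
(array([278.7021, 117.7565]), array([  0,   0,  21,  21, 386], dtype=int32))
[(185, np.int64(272), np.int64(272)), (186, np.int64(271), np.int64(273)), (187, np.int64(271), np.int64(272))] [(197, np.int64(270), np.int64(275)), (198, np.int64(270), np.int64(275)), (199, np.int64(269), np.int64(274)), (200, np.int64(269), np.int64(275))] [(205, np.int64(267), np.int64(276)), (207, np.int64(267), np.int64(276)), (209, np.int64(268), np.int64(276)), (211, np.int64(268), np.int64(276)), (213, np.int64(266), np.int64(276)), (215, np.int64(266), np.int64(276)), (217, np.int64(266), np.int64(276)), (219, np.int64(268), np.int64(275))] (220, np.int64(269), np.int64(272))
(array([568.725 , 187.9368,  61.1463]), [np.float64(0.2367473278304176), np.float64(0.23674732783063043)])
(array([561.6735, 106.995 , 201.0179]), [np.float64(0.7263009924943877), np.float64(0.7263009924944689)])
yaw -0.06899105812354865
[568.8148 187.7455  63.    ]
[568.511  188.1562  63.    ]
```

Call:
{"api": "move_arm", "payload": {
  "rows": "-0.065 0 0.35 0 0 0.042 -1;-0.065 0 0.35 0 0 0.042 -1;-0.065 0 0.35 0 0 0.042 -1;-0.065 0 0.35 0 0 0.042 -1;-0.065 0 0.35 0 0 0.042 -1"
}}

```text
clock: 2.93
eef_pos: [564.1, 116.1, 274.6]
tool_rot: [-3.139, 0.001, 1.505]
force: [-1.0, 0.3, 0.7]
width: 85.7
gripper_force: 0.0
```

```bash
python3 - <<'E'
from h import *
import pickle
c=cam('wrist'); print(c['s']['eef_pos'],c['s']['tool_rot'],c['s']['clock'])
pickle.dump(c,open('w3.pkl','wb'))
print(blobs(c['im'],'blue')[0])
for X in ([564.6,120,177],[568.7,187.9,63]):print(proj(c,X))
cv2.imwrite('pics/w3.png',cv2.resize(c['im'][60:420,150:430],None,fx=1.65,fy=1.65))
E
```

```text
[564.1002 116.105  274.5886] [-3.1389  0.0012  1.5052] 2.9333
[([267, 181, 15, 55, 483], [273.3, 214.6])]
[278.0651 205.6833]
[277.8104  94.4239]
```

View pics/w3.png

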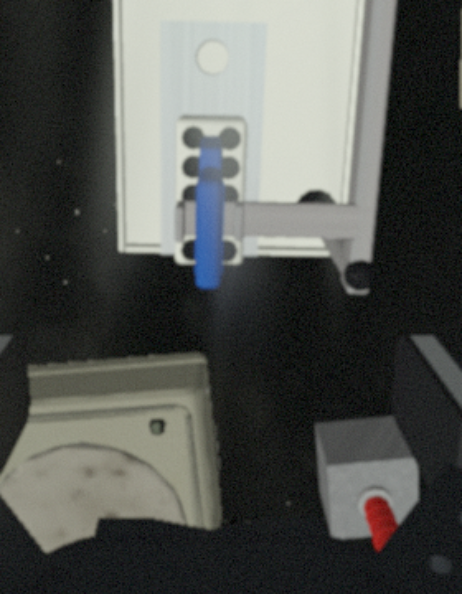

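The view is now aligned with the stand (yaw 1.505). The tab runs through (276,201), 68 px long, the hole is at (279,94.5), and the pin and block are at lower right.

```bash
python3 - <<'E'
from h import *
import pickle
a=pickle.load(open('w1.pkl','rb'));w=pickle.load(open('w3.pkl','rb'));s=cam('scene')
print({k:v for k,v in w['s'].items() if 'tip' in k or k in('width',)})
bl,l=blobs(s['im'],'blue');l=l==l[198,241]
for y in range(186,200):
    x=np.nonzero(l[y])[0]
    if len(x):print(y,x.min(),x.max(),end='; ')
print()
print(onz(w,(276,201),177),onz(w,(279,94.5),63),tri([(a,(298.5,187)),(w,(274.8,235.2))]))
for X in([562,98,177],[566,142,177]):print(proj(s,X),proj(w,X))
E
```

```text
{'width': 85.73656156363478}
188 236 237; 189 236 241; 190 236 244; 191 236 246; 192 236 246; 193 236 246; 194 236 246; 195 236 246; 196 236 246; 197 236 246; 198 234 246; 199 234 245; 
[563.5034 123.1594 177.    ] [569.7364 187.7669  63.    ] (array([561.0584, 100.2174, 176.7374]), [np.float64(0.1278413952493581), np.float64(0.12784139524948104)])
[247.7261 190.3689] [276.3072 238.347 ]
[236.0771 187.1607] [277.9752 171.406 ]
```

Two views put the tab's top edge at z≈177, which matches the text. Descending with half-closed fingers, then pinching.

Call:
{"api": "move_arm", "payload": {
  "rows": "0.02 -0.004 0.1 0 0 0.008 -0.2;0.02 -0.004 0.18 0 0 0.008 -0.2;0.02 -0.004 0.25 0 0 0.008 -0.2;0.02 -0.004 0.3 0 0 0.008 -0.2;0.02 -0.004 0.34 0 0 0.008 -0.2;0.02 -0.004 0.355 0 0 0.008 -0.2;0.02 -0.004 0.357 0 0 0.008 -0.2;0.02 -0.004 0.357 0 0 0.008 -0.2"
}}

```text
clock: 3.7
eef_pos: [565.4, 123.1, 169.6]
tool_rot: [3.139, -0.001, 1.493]
force: [0.0, 1.0, -0.2]
width: 51.4
gripper_force: 0.0
```

```bash
python3 - <<'E'
from h import *
c=cam('wrist'); print(c['s']['eef_pos'],c['s']['tool_rot'],c['s']['width'],c['s']['force'])
cv2.imwrite('pics/w4.png',cv2.resize(c['im'][60:420,100:460],None,fx=1.6,fy=1.6))
E
```

```text
[565.3555 123.0585 169.5651] [ 3.1392 -0.0009  1.4935] 51.423289717468506 [ 0.0461  0.9637 -0.2405]
```

View pics/w4.png

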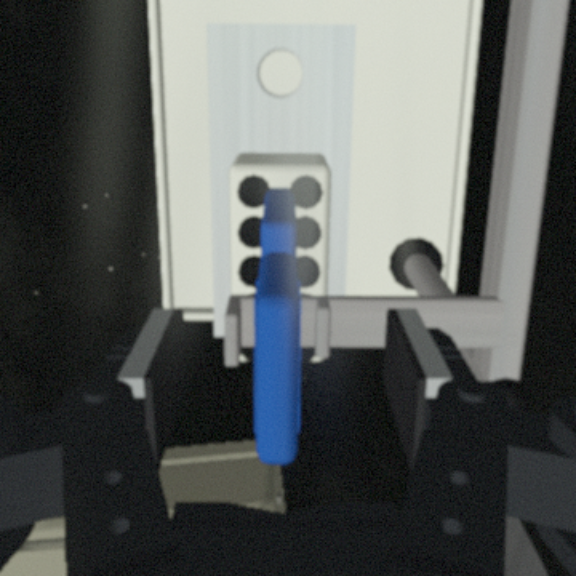

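The tab sits between the open pads, slightly left of centre: column 277 against the jaw middle at about 283. I'll shift 2 mm and close.

Call:
{"api": "move_arm", "payload": {
  "rows": "0 -0.008 0.007 0 0 0 -0.2;0 -0.008 0.007 0 0 0 0.5;0 -0.008 0.007 0 0 0 1;0 -0.008 0.007 0 0 0 1;0 -0.008 0.007 0 0 0 1;0 -0.008 0.007 0 0 0 1;0 -0.008 0.007 0 0 0 1;0 -0.008 0.007 0 0 0 1;0 -0.008 0.007 0 0 0 1;0 -0.008 0.007 0 0 0 1"
}}

```text
clock: 4.58
eef_pos: [562.5, 122.8, 166.6]
tool_rot: [3.14, -0.0, 1.493]
force: [1.2, 0.5, 5.8]
width: 9.2
gripper_force: 61.5
```

Gripped at 9.2 mm, 61 N. Now lifting 21 mm.

Call:
{"api": "move_arm", "payload": {
  "rows": "0 0 -0.01 0 0 0 1;0 0 -0.025 0 0 0 1;0 0 -0.04 0 0 0 1;0 0 -0.055 0 0 0 1;0 0 -0.07 0 0 0 1;0 0 -0.07 0 0 0 1;0 0 -0.07 0 0 0 1"
}}

```text
clock: 5.17
eef_pos: [562.0, 122.9, 187.4]
tool_rot: [3.141, -0.0, 1.493]
force: [0.7, 1.1, -3.2]
width: 8.7
gripper_force: 60.4
```

Call:
{"api": "move_arm", "payload": {
  "rows": "0 -0.03 0 0 0 0 1;0 -0.07 0 0 0 0 1;0 -0.12 0 0 0 0 1;0 -0.17 0 0 0 0 1;0 -0.22 0 0 0 0 1;0 -0.27 0 0 0 0 1;0 -0.32 0 0 0 0 1;0 -0.36 0 0 0 0 1;0 -0.38 0 0 0 0 1;0 -0.38 0 0 0 0 1;0 -0.38 0 0 0 0 1"
}}

```text
clock: 6.08
eef_pos: [448.6, 131.8, 187.3]
tool_rot: [3.141, -0.0, 1.493]
force: [0.5, -0.1, -2.5]
width: 8.8
gripper_force: 60.4
```

```bash
python3 - <<'E'
from h import *
import pickle
c=cam('wrist'); print(c['s']['eef_pos'],c['s']['tool_rot'],c['s']['force'])
pickle.dump(c,open('w5.pkl','wb'))
cv2.imwrite('pics/w5.png',np.hstack([cv2.resize(c['im'][60:360,140:440],(500,500)),cv2.resize(cam('scene')['im'][130:330,180:300],(300,500))]))
E
```

```text
[448.5571 131.8427 187.2934] [ 3.1406 -0.0003  1.4933] [ 0.5062 -0.1187 -2.5494]
```

View pics/w5.png

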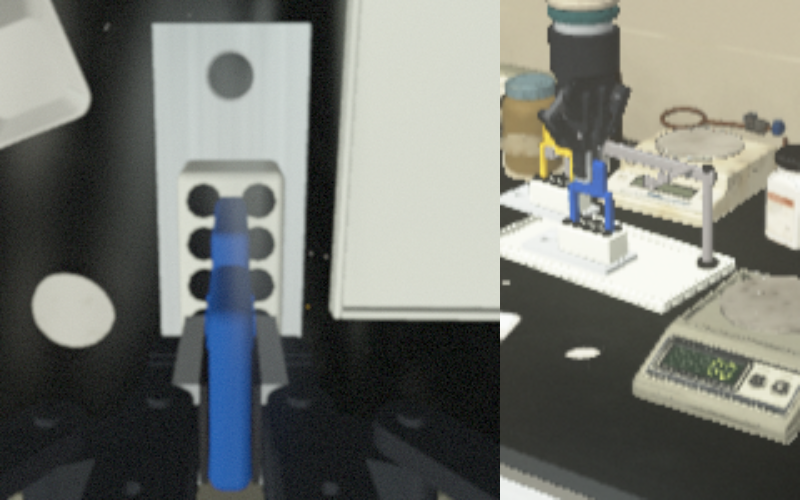

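The carrier is free and hangs level in the grip, with its hole at wrist pixel (278,105) and the foot's front corners at (231,75) and (326,73). I'll carry it high to a spot beside the shaker, where the wrist camera can see the shaker's top.

Call:
{"api": "move_arm", "payload": {
  "rows": "0 0 -0.1 0 0 0 1;-0.05 0 -0.2 0 0 0 1;-0.15 -0.01 -0.25 0 0 0 1;-0.25 -0.02 -0.25 0 0 0 1;-0.36 -0.03 -0.25 0 0 0 1;-0.47 -0.03 -0.25 0 0 0 1;-0.58 -0.03 -0.25 0 0 0 1;-0.69 -0.03 -0.25 0 0 0 1;-0.78 -0.03 -0.25 0 0 0 1;-0.84 -0.03 -0.25 0 0 0 1;-0.86 -0.03 -0.25 0 0 0 1"
}}

```text
clock: 7.1
eef_pos: [419.3, -129.0, 262.5]
tool_rot: [3.14, 0.002, 1.487]
force: [-0.4, -0.4, -3.6]
width: 8.9
gripper_force: 60.4
```

Call:
{"api": "move_arm", "payload": {
  "rows": "-0.05 0 0 0 0 0 1;-0.14 0 0 0 0 -0.01 1;-0.24 0 0 0 0 -0.02 1;-0.35 0 0 0 0 -0.03 1;-0.46 -0.01 0 0 0 -0.04 1;-0.57 -0.02 0 0 0 -0.05 1;-0.68 -0.03 0 0 0 -0.06 1;-0.77 -0.03 0 0 0 -0.07 1;-0.83 -0.03 0 0 0 -0.07 1;-0.85 -0.03 0 0 0 -0.07 1;-0.85 -0.03 0 0 0 -0.07 1;-0.85 -0.03 0 0 0 -0.07 1"
}}

```text
clock: 8.1
eef_pos: [390.8, -377.0, 261.6]
tool_rot: [-3.141, -0.002, 1.604]
force: [0.4, 1.0, -3.6]
width: 8.6
gripper_force: 60.4
```

```bash
python3 - <<'E'
from h import *
import pickle
c=cam('wrist'); print(c['s']['eef_pos'],c['s']['tool_rot'],c['s']['force'],c['s']['clock'])
pickle.dump(c,open('w6.pkl','wb'))
cv2.imwrite('pics/w6.png',cv2.resize(c['im'],(800,600),interpolation=cv2.INTER_CUBIC))
E
```

```text
[ 390.8247 -376.994   261.5612] [-3.1411 -0.002   1.6035] [ 0.4481  1.0132 -3.5502] 8.1
```

View pics/w6.png

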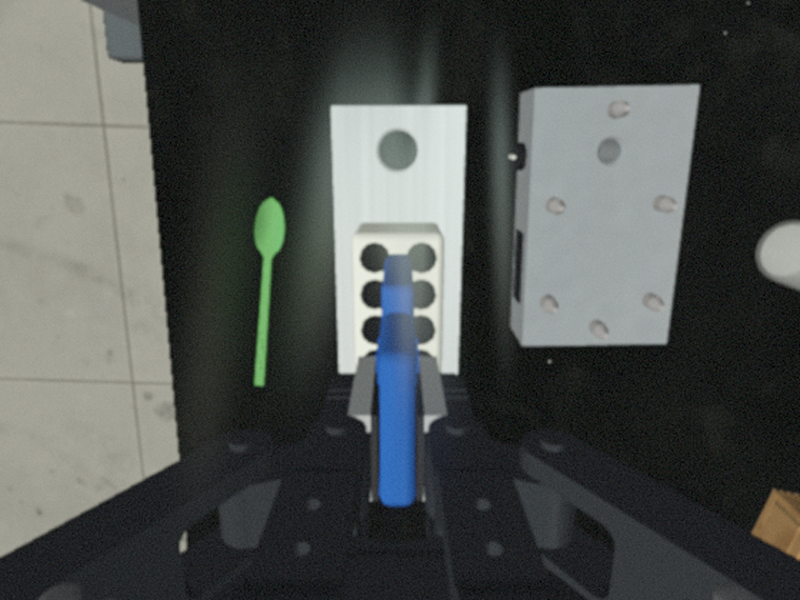

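The dock hole is at about (426,106) in raw pixels. The six studs surround the seat at (432,76), (388,143), (465,142), (384,212), (456,211) and (419,230). The carrier's hole is at (279,105), and its foot's top corners are clear. Measuring with subpixel refinement.

```bash
cat >> h.py <<'E'
def dark(c,p,r):
    g=cv2.cvtColor(c['im'],cv2.COLOR_BGR2GRAY).astype(float);x,y=[int(round(v)) for v in p]
    w=cv2.GaussianBlur(g,(3,3),0)[y-r:y+r+1,x-r:x+r+1]; t=(np.median(w[r-2:r+3,r-2:r+3])+np.percentile(w,85))/2
    n,l,st,ce=cv2.connectedComponentsWithStats((w<t).astype(np.uint8),connectivity=4);i=l[r,r];return ce[i]+[x-r,y-r],st[i][2:]
def quad(c,p,lo,hi,area=2000):
    """rotated rect / hull corners of a bright surface containing p"""
    g=cv2.cvtColor(c['im'],cv2.COLOR_BGR2GRAY);m=((g>lo)&(g<hi)).astype(np.uint8);m=cv2.morphologyEx(m,cv2.MORPH_CLOSE,np.ones((5,5)))
    n,l=cv2.connectedComponents(m,connectivity=4);k=l[int(p[1]),int(p[0])];return (l==k).astype(np.uint8)
def line(m,rows=None,cols=None,side='min'):
    """fit mask edge over rows (x as function of y) or cols"""
    P=[]
    for t in (rows if rows is not None else cols):
        v=np.nonzero(m[t] if rows is not None else m[:,t])[0]
        if len(v):
            e=(v.min()-.5 if side=='min' else v.max()+.5);P.append((e,t) if rows is not None else (t,e))
    return cv2.fitLine(np.array(P,np.float32),cv2.DIST_HUBER,0,.01,.01).ravel()
E
python3 - <<'E'
from h import *
import pickle
c=pickle.load(open('w6.pkl','rb'));g=cv2.cvtColor(c['im'],cv2.COLOR_BGR2GRAY)
print('gray',g[180,420],g[62,440],g[120,371],g[100,250],g[106,426],g[105,279],g[100,225])
dh,_=dark(c,(426.3,105.7),11); ch,_2=dark(c,(278.6,105),18); print(dh,_,ch,_2)
cor=np.array([(534,88),(699,85),(667,345),(522,346)])*.7
D=[onz(c,p,45) for p in cor];print('dock corners',*[d[:2] for d in D]);print([np.linalg.norm(D[i]-D[i-1]) for i in range(4)])
H=onz(c,dh,45);print('dock hole',H)
zf=c['s']['eef_pos'][2]-111.6+8
F=[onz(c,p*np.array([.7,.7]),zf) for p in np.array([(331,105),(467,104),(459,374),(338,374)])];print('foot',*[d[:2] for d in F],[np.linalg.norm(F[i]-F[i-1]) for i in range(4)]);print('hole',onz(c,ch,zf))
print('midedge yaw foot', [np.arctan2(*(a-b)[:2]*[-1,1]) for a,b in((F[0],F[3]),(F[1],F[2]))],'dock',[np.arctan2(*(a-b)[:2]*[-1,1]) for a,b in((D[0],D[3]),(D[1],D[2]))])
st=[onz(c,np.array(p)*.7,45+10) for p in((617,109),(555,205),(665,203),(549,303),(652,301),(598,329))]
for x in st:print(x[:2])
E
```

```text
gray 164 166 147 210 129 121 83
[425.7188 105.1367] [ 17  20 256] [277.8454 104.5958] [ 28  28 621]
dock corners [ 471.4421 -274.325 ] [ 571.536  -269.4048] [ 581.0052 -438.5069] [ 480.359  -442.4858]
[np.float64(168.39710065429847), np.float64(100.21470954431632), np.float64(169.3669686611747), np.float64(100.72485217344247)]
dock hole [ 521.7311 -309.3689   45.    ]
foot [ 361.293  -294.1702] [ 417.4376 -291.9797] [ 421.9034 -413.275 ] [ 364.4123 -415.1229] [np.float64(120.99289942783801), np.float64(56.18734740838272), np.float64(121.37750258493519), np.float64(57.52082087952754)]
hole [ 389.0913 -311.0397  157.9612]
midedge yaw foot [np.float64(0.02578370873176844), np.float64(0.03680095222361141)] dock [np.float64(0.05297601243789283), np.float64(0.05593859006356369)]
[ 519.8121 -285.4126]
[ 489.2578 -343.4492]
[ 557.936  -340.0002]
[ 492.5847 -407.6643]
[ 560.2643 -404.1104]
[ 527.3541 -424.7662]
```

Known sizes come out right (dock 100.2×168.4, foot 56.2), which confirms the heights. The shaker's yaw is about 0.052 and its hole is at about (522,−309.4). Moving to hover over the seat.

Call:
{"api": "move_arm", "payload": {
  "rows": "-0.001 0.05 0 0 0 -0.004 1;-0.002 0.12 0 0 0 -0.008 1;-0.004 0.2 0.02 0 0 -0.0124 1;-0.006 0.28 0.05 0 0 -0.0124 1;-0.009 0.36 0.1 0 0 -0.0124 1;-0.009 0.42 0.15 0 0 -0.0124 1;-0.009 0.446 0.18 0 0 -0.0124 1;-0.009 0.446 0.2 0 0 -0.0124 1;-0.009 0.446 0.2 0 0 -0.0124 1;-0.009 0.446 0.2 0 0 -0.0124 1"
}}

```text
clock: 8.98
eef_pos: [522.6, -376.8, 202.3]
tool_rot: [-3.14, -0.0, 1.621]
force: [-0.1, 0.1, -2.9]
width: 9.0
gripper_force: 60.4
```

```bash
python3 - <<'E'
from h import *
import pickle
c=cam('wrist'); print(c['s']['eef_pos'],c['s']['tool_rot'],c['s']['force'],c['s']['clock'])
pickle.dump(c,open('w7.pkl','wb'))
cv2.imwrite('pics/w7.png',cv2.resize(c['im'][10:310,80:480],(800,600),interpolation=cv2.INTER_CUBIC))
E
```

```text
[ 522.5643 -376.8305  202.2906] [-3.1398 -0.0002  1.6214] [-0.1122  0.081  -2.9115] 8.9833
```

View pics/w7.png

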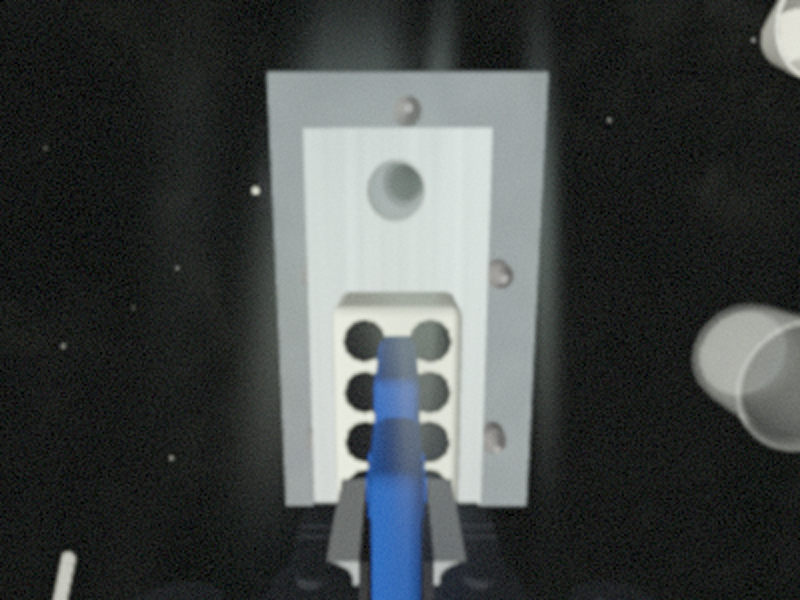

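The hover view shows the shaker outline around the foot, with the dock hole seen through the carrier hole offset a few px to +x. Right-hand studs show at crop (500,273) and (495,437). I'll measure the edges row by row.

```bash
cat > edges.py <<'E'
from h import *
import pickle,sys
def measure(c,zoff=111.6,rows=range(80,245,3)):
    g=cv2.GaussianBlur(cv2.cvtColor(c['im'],cv2.COLOR_BGR2GRAY).astype(np.float32),(3,3),0)
    zf=c['s']['eef_pos'][2]-zoff+8
    gx=cv2.Sobel(g,cv2.CV_32F,1,0,ksize=3)
    def edge(r,lo,hi,sgn):
        v=sgn*gx[r,lo:hi];k=int(v.argmax())
        if 0<k<len(v)-1:
            a,b,d=v[k-1:k+2];k+=.5*(a-d)/(a-2*b+d+1e-9)
        return lo+k
    out={}
    for n,lo,hi,s,z in c['spec']:
        P=np.array([onz(c,(edge(r,lo(r),hi(r),s),r),z if z else zf)[:2] for r in rows],np.float32)
        vx,vy,x0,y0=cv2.fitLine(P,cv2.DIST_HUBER,0,.01,.01).ravel()
        if vy<0:vx,vy=-vx,-vy
        res=np.abs((P-[x0,y0])@[vy,-vx]); out[n]=(x0,y0,vx,vy,np.median(res))
    return out,zf
E
python3 - <<'E'
from edges import *
c=pickle.load(open('w7.pkl','rb'))
L=lambda a,b,d:(lambda r:int(80+(a+(b-a)*(2*(r-10)-130)/360)/2+d))
c['spec']=[('dL',L(270,283,-6),L(270,283,7),1,45),('dR',L(545,530,-6),L(545,530,7),-1,45),('fL',L(303,313,-5),L(303,313,6),1,None),('fR',L(492,482,-5),L(492,482,6),-1,None)]
o,zf=measure(c)
for k,(x0,y0,vx,vy,r) in o.items(): print(k,'x at y=-310,-355:',x0+vx/vy*(-310-y0),x0+vx/vy*(-355-y0),'yaw',-np.arctan2(vx,vy),r)
# end edges
for n,p,z in(('dock end',(320,45.5),45),('dock end',(240,45.5),45),('foot front',(80+150+10,10+64),zf),('foot front',(80+240,10+64),zf),('endstud',(80+407/2,10+108/2),58),('chole',(80+396/2,10+189/2),zf),('dhole',(80+403/2,10+182/2),45),('studR1',(80+501/2,10+273/2),58),('studR2',(80+496/2,10+437/2),58)):print(n,onz(c,p,z))
E
```

```text
dL x at y=-310,-355: 472.92355 475.20453 yaw 0.050645307 0.06073745
dR x at y=-310,-355: 573.60516 575.9611 yaw 0.052306846 0.072915934
fL x at y=-310,-355: 491.73117 493.90918 yaw 0.048362445 0.024295563
fR x at y=-310,-355: 547.8769 550.2516 yaw 0.052722648 0.028578294
dock end [ 547.4934 -270.0629   45.    ]
dock end [ 490.5779 -272.8962   45.    ]
foot front [ 496.3625 -294.7853   98.6906]
foot front [ 543.5168 -292.4334   98.6906]
endstud [ 522.0805 -284.75     58.    ]
chole [ 519.6361 -311.0518   98.6906]
dhole [ 522.1155 -309.5064   45.    ]
studR1 [ 559.431  -339.5864   58.    ]
studR2 [ 563.1327 -403.0173   58.    ]
```

Foot and shaker yaws agree (0.0505 against 0.0515), and the foot needs about +3.4 mm in x and +2.1 mm in y. Some of this may be settling, so I'll apply half, go lower, wait, and re-measure.

Call:
{"api": "move_arm", "payload": {
  "rows": "0.003 0.005 0.01 0 0 0 1;0.003 0.005 0.025 0 0 0 1;0.003 0.005 0.04 0 0 0 1;0.003 0.005 0.04 0 0 0 1;0.003 0.005 0.04 0 0 0 1;0.003 0.005 0.04 0 0 0 1;0.003 0.005 0.04 0 0 0 1"
}}

```text
clock: 9.62
eef_pos: [525.7, -375.9, 190.2]
tool_rot: [3.141, 0.0, 1.622]
force: [-0.0, -0.3, -3.2]
width: 9.0
gripper_force: 60.4
```

```bash
python3 - <<'E'
from edges import *
c=cam('wrist'); print(c['s']['eef_pos'],c['s']['tool_rot'],c['s']['force'],c['s']['clock'])
pickle.dump(c,open('w8.pkl','wb'))
zf=c['s']['eef_pos'][2]-111.6+8
# predict line positions from dock geometry (hole axis), search near
yaw=.0512;ax=np.array([-np.sin(yaw),np.cos(yaw)]);bx=np.array([np.cos(yaw),np.sin(yaw)])
C=np.array([523.26,-310])
def L(off,z,d,c0):
    p=[proj(c,[*(c0+ax*t+bx*off),z]) for t in(0,-60)]
    return lambda r:int(p[0][0]+(p[1][0]-p[0][0])*(r-p[0][1])/(p[1][1]-p[0][1])+d)
F=C-[1.7,0]
c['spec']=[('dL',L(-50,45,-6,C),L(-50,45,7,C),1,45),('dR',L(50,45,-6,C),L(50,45,7,C),-1,45),('fL',L(-28,zf,-5,F),L(-28,zf,6,F),1,None),('fR',L(28,zf,-5,F),L(28,zf,6,F),-1,None)]
o,zf=measure(c); m={}
for k,(x0,y0,vx,vy,r) in o.items(): m[k]=x0+vx/vy*(-340-y0); print(k,m[k],'yaw',-np.arctan2(vx,vy),r)
print('dx',(m['dL']+m['dR']-m['fL']-m['fR'])/2)
g=cv2.GaussianBlur(cv2.cvtColor(c['im'],cv2.COLOR_BGR2GRAY).astype(np.float32),(3,3),0);gy=cv2.Sobel(g,cv2.CV_32F,0,1,ksize=3)
def endy(c0,t,z,offs,w=9):
    out=[]
    for o in offs:
        u,v=proj(c,[*(c0+ax*t+bx*o),z]);u,v=int(round(u)),int(round(v));lo=max(v-w,1);s=gy[lo:v+w+1,u];k=int(s.argmax())
        a,b,d=s[max(k-1,0)],s[k],s[min(k+1,len(s)-1)]; kk=lo+k+.5*(a-d)/(a-2*b+d+1e-9)
        out.append((onz(c,(u,kk),z)[:2]-c0)@ax)
    return np.median(out),np.std(out)
print('dock end',endy(C,38,45,range(-40,41,4)),'foot front',endy(F,16,zf,range(-24,25,3),6))
cv2.imwrite('pics/w8.png',cv2.resize(c['im'][10:310,80:480],(800,600),interpolation=cv2.INTER_CUBIC))
E
```

```text
[ 525.7328 -375.9302  190.239 ] [3.1414 0.0002 1.6223] [-0.0113 -0.2978 -3.1725] 9.6167
dL 474.4128 yaw 0.051350553 0.058329698
dR 575.16394 yaw 0.05304284 0.054424047
fL 496.58853 yaw 0.049055297 0.027507601
fR 552.8769 yaw 0.05330105 0.02537389
dx 0.05569458
dock end (np.float64(38.943757218325445), np.float64(0.10811250222863526)) foot front (np.float64(17.553054918162072), np.float64(0.07138634644619937))
```

x is now centred (0.06 mm). y needs +1.4 mm. Descending into the studs in stages.

Call:
{"api": "move_arm", "payload": {
  "rows": "0.0045 0 0 0 0 0 1;0.0045 0 0.01 0 0 0 1;0.0045 0 0.02 0 0 0 1;0.0045 0 0.03 0 0 0 1;0.0045 0 0.04 0 0 0 1;0.0045 0 0.05 0 0 0 1;0.0045 0 0.06 0 0 0 1;0.0045 0 0.066 0 0 0 1;0.0045 0 0.066 0 0 0 1"
}}

```text
clock: 10.42
eef_pos: [525.3, -374.2, 169.7]
tool_rot: [-3.141, -0.001, 1.622]
force: [0.5, 0.6, -2.9]
width: 9.0
gripper_force: 60.3
```

Call:
{"api": "move_arm", "payload": {
  "rows": "0 0 0.008 0 0 0 1;0 0 0.016 0 0 0 1;0 0 0.024 0 0 0 1;0 0 0.032 0 0 0 1;0 0 0.037 0 0 0 1;0 0 0.04 0 0 0 1;0 0 0.04 0 0 0 1;0 0 0.04 0 0 0 1"
}}

```text
clock: 11.08
eef_pos: [525.6, -374.4, 158.3]
tool_rot: [-3.142, -0.0, 1.622]
force: [-0.2, -0.2, -1.9]
width: 8.6
gripper_force: 60.4
```

Call:
{"api": "move_arm", "payload": {
  "rows": "0 0 0.003 0 0 0 1;0 0 0.005 0 0 0 1;0 0 0.007 0 0 0 1;0 0 0.008 0 0 0 1;0 0 0.008 0 0 0 1"
}}

```text
clock: 11.5
eef_pos: [526.1, -375.3, 157.0]
tool_rot: [3.14, 0.002, 1.622]
force: [-0.1, -1.3, 4.9]
width: 8.6
gripper_force: 61.6
```

Contact: the force went from −3 to +5 N, so the carrier is seated. Releasing and rising.

Call:
{"api": "move_arm", "payload": {
  "rows": "0 0 0 0 0 0 0.4;0 0 0 0 0 0 0;0 0 0 0 0 0 -0.3;0 0 0 0 0 0 -0.3;0 0 0 0 0 0 -0.3;0 0 0 0 0 0 -0.3;0 0 -0.03 0 0 0 -0.3;0 0 -0.08 0 0 0 -0.3;0 0 -0.16 0 0 0 -0.3;0 0 -0.25 0 0 0 -0.3;0 0 -0.33 0 0 0 -0.3;0 0 -0.33 0 0 0 -0.3"
}}

```text
clock: 12.5
eef_pos: [527.6, -376.8, 261.0]
tool_rot: [3.134, 0.006, 1.622]
force: [0.3, -1.8, 0.9]
width: 55.8
gripper_force: 0.0
```

```bash
python3 - <<'E'
from edges import *
c=cam('wrist'); print(c['s']['eef_pos'],c['s']['tool_rot'],c['s']['force'],c['s']['clock'])
pickle.dump(c,open('w9.pkl','wb'))
cv2.imwrite('pics/w9.png',cv2.resize(c['im'][10:310,80:480],(800,600),interpolation=cv2.INTER_CUBIC))
E
```

```text
[ 527.6419 -376.808   261.0143] [3.134  0.0064 1.6222] [ 0.2856 -1.8243  0.9268] 12.5
```

View pics/w9.png

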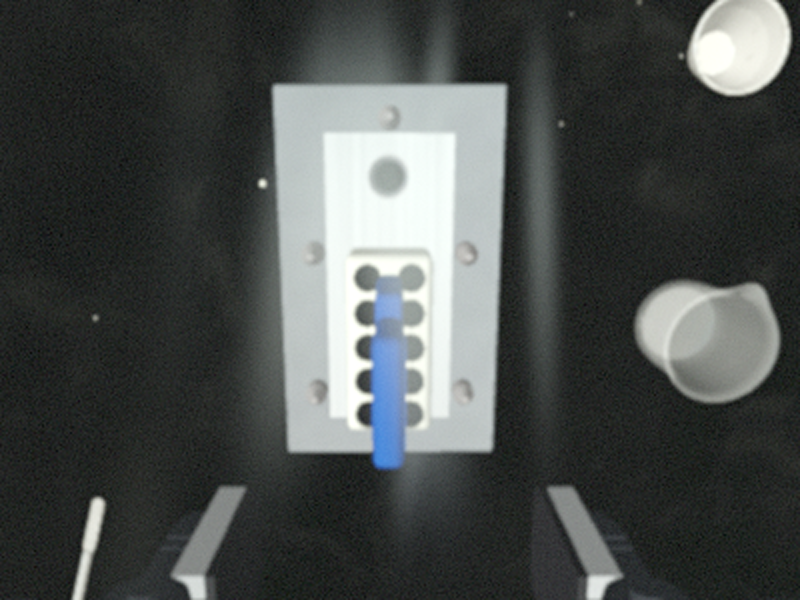

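The carrier sits squarely between all six studs (hole at crop (388,177), stud gaps even). Next the pin. I keep the same yaw and go over the block at (648,−107).

Call:
{"api": "move_arm", "payload": {
  "rows": "0.05 0.02 0 0 0 0 -0.3;0.12 0.06 0 0 0 0 -0.3;0.22 0.11 0 0 0 0 -0.3;0.33 0.17 0 0 0 0 -0.3;0.44 0.22 0 0 0 0 -0.3;0.55 0.28 0 0 0 0 -0.3;0.66 0.33 0 0 0 0 -0.3;0.76 0.39 0 0 0 0 -0.3;0.84 0.43 0 0 0 0 -0.3;0.88 0.447 0 0 0 0 -0.3;0.88 0.447 0 0 0 0 -0.3;0.88 0.447 0 0 0 0 -0.3"
}}

```text
clock: 13.55
eef_pos: [645.1, -104.6, 254.3]
tool_rot: [-3.14, 0.001, 1.623]
force: [0.0, -0.5, 0.6]
width: 55.3
gripper_force: 0.0
```

```bash
python3 - <<'E'
from edges import *
c=cam('wrist');t=cam('top'); print(c['s']['eef_pos'],c['s']['tool_rot'],c['s']['force'],c['s']['clock'])
pickle.dump(c,open('p1.pkl','wb'))
b,l=blobs(c['im'],'red');print(b)
k=max(b,key=lambda q:q[0][4]); m=l==l[int(k[1][1]),int(k[1][0])]
for y in range(k[0][1],k[0][1]+k[0][3],2):
    x=np.nonzero(m[y])[0]; print(y,x.min(),x.max(),end='; ')
print(onz(c,k[1],110))
E
```

```text
[ 645.0636 -104.6478  254.2978] [-3.1397  0.0011  1.6226] [ 0.0007 -0.5399  0.5626] 13.55
[([287, 178, 20, 29, 283], [298.4, 195.7])]
178 299 300; 180 300 301; 182 301 303; 184 301 303; 186 299 304; 188 297 304; 190 297 305; 192 290 306; 194 291 306; 196 287 306; 198 288 306; 200 288 305; 202 289 305; 204 291 302; 206 295 298; [ 660.936  -105.8492  110.    ]
```

```bash
python3 - <<'E'
from edges import *
c=pickle.load(open('p1.pkl','rb'));im=c['im'].astype(int)
q=im[...,2]-np.maximum(im[...,0],im[...,1])
print('bgr',im[198,297],im[180,297],im[180,301],im[180,290],im[172,295],im[215,297])
for y in range(160,216,2): print(y,''.join('%4d'%v for v in q[y,276:314:2]),'|',''.join('%4d'%v for v in im[y,276:314:2,2]))
E
```

```text
bgr [ 95 103 247] [ 83  89 186] [ 68  72 183] [ 93  98 209] [195 199 209] [68 69 88]
160    0   1  -1   2   1   1   0   0   1   1   1   2  -1  -2   0  -2   1   0  -2 |  191 188 187 188 189 193 196 192 189 188 189 194 197 194 195 195 196 199 193
162    0   1   3   0   1  -1   2   1   2  -1   3   0   0   1  -1  -1  -1  -1  -2 |  188 187 189 188 185 189 192 190 189 188 188 190 195 198 194 198 201 196 195
164    0   0   1   2   3   1   2   2   1   2   2   0  -1   1  -1  -3  -2  -2  -1 |  190 186 186 187 186 189 190 190 191 192 188 188 193 194 194 197 200 199 199
166    2   2   3   0   3   1   1   3   3   3   1   1   1   0   0   0  -2  -3   0 |  195 192 191 186 187 191 191 191 192 192 190 190 191 194 196 199 202 201 201
168    1   1   2   1   0   3  -1   5   2   5   2   1   0  -1   2  -1   0  -2  -1 |  197 194 192 188 189 191 188 188 184 183 183 188 188 192 199 195 201 200 201
170   -1   0   0   3   2   1   1   3   2   3   3   2   2   0  -1  -2  -1  -1  -2 |  194 189 189 189 187 188 195 197 205 208 204 195 186 188 193 195 200 200 199
172    0   2   2   1   4   3   2   4   6   9   6   3   
[... 2764 characters left out ...]
 186 186 189 215 234 240 244 244 241 228 198 187 189 189 190
208    0   1   2   3   3   2   4   4  14  35  54  46  24   7  -2   0   0  -2  -1 |  189 186 182 188 187 188 188 185 195 204 216 212 203 193 191 192 195 191 188
210    1   0   4   4   3   2   4   2   2   3   3   1   1   1  -1   0   1   0  -2 |  187 187 184 187 191 187 188 183 187 187 187 191 190 192 192 194 197 197 192
212    2   2   5   7   7   9  10   9  10  10   5   4   2   2   0   0  -1   1  -2 |  148 144 147 152 148 149 147 143 149 148 158 165 164 160 164 168 163 165 162
214   11  12  16  18  19  19  22  23  22  23  19  18  15  10  14   9   9   9   4 |   68  78  90 100  94 100 101 103  99  94  90  86  85  81  75  71  71  67  56
```

The handle's bright top disc is at (297,197.5). Second view from lower down, centred in x.

Call:
{"api": "move_arm", "payload": {
  "rows": "0 0.02 0.05 0 0 0 -0.3;0 0.05 0.1 0 0 0 -0.3;0 0.05 0.15 0 0 0 -0.3;0 0.05 0.15 0 0 0 -0.3;0 0.05 0.15 0 0 0 -0.3;0 0.05 0.15 0 0 0 -0.3"
}}

```text
clock: 14.15
eef_pos: [660.8, -104.5, 210.2]
tool_rot: [3.141, 0.001, 1.621]
force: [0.5, -0.0, 1.1]
width: 55.8
gripper_force: 0.0
```

```bash
cat >> h.py <<'E'
def disc(c,thr=225):
    im=c['im'].astype(int);q=im[...,2]-np.maximum(im[...,0],im[...,1])
    m=((im[...,2]>thr)&(q>95)).astype(np.uint8);n,l,st,ce=cv2.connectedComponentsWithStats(m);i=1+st[1:,4].argmax()
    k,_=cv2.findContours((l==i).astype(np.uint8),cv2.RETR_EXTERNAL,cv2.CHAIN_APPROX_NONE);return ce[i],st[i].tolist(),cv2.fitEllipse(k[0])
def redmask(c):
    im=c['im'].astype(int);return (im[...,2]-np.maximum(im[...,0],im[...,1])>50)
E
python3 - <<'E'
from edges import *
a=pickle.load(open('p1.pkl','rb'))
c=cam('wrist');print(c['s']['eef_pos'],c['s']['tool_rot'],c['s']['clock']);pickle.dump(c,open('p2.pkl','wb'))
A,C=disc(a),disc(c);print(A);print(C)
print(tri([(a,A[0]),(c,C[0])]),onz(a,A[0],110),onz(c,C[0],110))
# block hole / flange: bounding of red in c
m=redmask(c);ys,xs=np.nonzero(m);print(xs.min(),xs.max(),ys.min(),ys.max())
s=cam('scene');t=cam('top')
for n,k in(('s',s),('t',t)):
    m=redmask(k);n2,l,st,ce=cv2.connectedComponentsWithStats(m.astype(np.uint8));print(n,[(st[i].tolist(),ce[i].round(1).tolist()) for i in range(1,n2) if st[i,4]>12 and 290<ce[i][0]<340 and 170<ce[i][1]<250], proj(k,[660.5,-106,110]),proj(k,[660.5,-106,55]))
E
```

```text
[ 660.8098 -104.4764  210.2326] [3.1413 0.0007 1.6207] 14.15
(array([296.2567, 197.2239]), [286, 188, 21, 20, 335], ((296.2522277832031, 197.22549438476562), (19.156723022460938, 20.39754295349121), 104.63427734375))
(array([273.8114, 212.4185]), [263, 189, 25, 38, 509], ((273.81549072265625, 210.4687042236328), (21.598289489746094, 36.05720901489258), 165.02374267578125))
(array([ 659.1564, -107.2766,  107.486 ]), [np.float64(0.6365028678929046), np.float64(0.6365028678929352)]) [ 659.3914 -107.1269  110.    ] [ 658.7573 -105.9544  110.    ]
262 407 2 347
s [([320, 214, 7, 20, 111], [323.4, 223.2])] [323.7727 214.8368] [322.7944 231.6343]
t [] [307.8533 180.6484] [306.3334 184.437 ]
```

The pin top is at (659.2,−107.1), z≈107.5–110, and the scene camera agrees. Descending on it and gripping.

Call:
{"api": "move_arm", "payload": {
  "rows": "-0.008 -0.006 0.08 0 0 0 -0.3;-0.008 -0.006 0.17 0 0 0 -0.3;-0.008 -0.006 0.25 0 0 0 -0.3;-0.008 -0.006 0.32 0 0 0 -0.3;-0.008 -0.006 0.36 0 0 0 -0.3;-0.008 -0.006 0.37 0 0 0 -0.3;-0.008 -0.006 0.37 0 0 0 0.2;-0.008 -0.006 0.37 0 0 0 1;-0.008 -0.006 0.37 0 0 0 1;-0.008 -0.006 0.37 0 0 0 1;-0.008 -0.006 0.37 0 0 0 1;-0.008 -0.006 0.37 0 0 0 1"
}}

```text
clock: 15.3
eef_pos: [660.3, -105.9, 100.6]
tool_rot: [3.139, 0.001, 1.622]
force: [-1.1, 0.4, 6.8]
width: 16.1
gripper_force: 58.7
```

Gripped. Lift straight out, then carry to above the hole: displacement (−136,−202) mm.

Call:
{"api": "move_arm", "payload": {
  "rows": "0 0 -0.03 0 0 0 1;0 0 -0.07 0 0 0 1;0 0 -0.12 0 0 0 1;0 0 -0.18 0 0 0 1;0 0 -0.25 0 0 0 1;0 0 -0.32 0 0 0 1;0 0 -0.39 0 0 0 1;0 0 -0.45 0 0 0 1;0 0 -0.49 0 0 0 1;0 0 -0.5 0 0 0 1;0 0 -0.5 0 0 0 1"
}}

```text
clock: 16.22
eef_pos: [659.5, -105.6, 250.0]
tool_rot: [3.14, 0.0, 1.622]
force: [0.6, -0.6, -1.0]
width: 15.8
gripper_force: 58.7
```

Call:
{"api": "move_arm", "payload": {
  "rows": "-0.03 -0.02 0 0 0 0 1;-0.09 -0.07 0 0 0 0 1;-0.17 -0.13 0 0 0 0 1;-0.25 -0.19 0 0 0 0 1;-0.33 -0.25 0 0 0 0 1;-0.41 -0.31 0 0 0 0 1;-0.5 -0.37 0 0 0 0 1;-0.57 -0.43 0 0 0 0 1;-0.62 -0.47 0 0 0 0 1;-0.649 -0.487 0 0 0 0 1;-0.649 -0.487 0 0 0 0 1;-0.649 -0.487 0 0 0 0 1"
}}

```text
clock: 17.22
eef_pos: [523.4, -307.0, 248.1]
tool_rot: [-3.141, -0.001, 1.622]
force: [-0.2, 0.8, -0.7]
width: 15.5
gripper_force: 58.7
```

```bash
cat > look.py <<'E'
from edges import *
c=cam('wrist');s=c['s'];print(s['eef_pos'],s['tool_rot'],s['clock'],s['width'],s['force']);pickle.dump(c,open('q.pkl','wb'))
im=c['im'].astype(int);m=redmask(c).astype(np.uint8);m[:,:240]=0;m[:,320:]=0
n,l,st,ce=cv2.connectedComponentsWithStats(m);print([(st[i].tolist(),ce[i].round(1).tolist()) for i in range(1,n) if st[i,4]>40])
i=1+st[1:,4].argmax();M=(l==i)
E
python3 - <<'E'
from look import *
for y in range(st[i,1],st[i,1]+st[i,3],4):
    x=np.nonzero(M[y])[0];print(y,x.min(),x.max(),end='; ')
print()
g=cv2.cvtColor(c['im'],cv2.COLOR_BGR2GRAY).astype(int)
for y in range(60,st[i,1]+8,5): print(y,' '.join(str(v) for v in g[y,236:322:3]))
X=np.array(s['eef_pos'])
for d in (-90,-50,-45):print(d,proj(c,X+[0,0,d]))
print('hole',proj(c,[523.1,-309.1,53]),proj(c,[523.1,-309.1,45]))
E
```

```text
[ 523.3658 -306.9965  248.1042] [-3.141  -0.0015  1.622 ] 17.2167 15.500992125890074 [-0.2236  0.8356 -0.7417]
[([255, 233, 47, 90, 3388], [277.0, 280.8])]
233 270 278; 237 264 280; 241 261 281; 245 260 293; 249 259 294; 253 258 296; 257 258 296; 261 258 297; 265 258 297; 269 258 297; 273 257 297; 277 256 299; 281 256 298; 285 256 299; 289 255 299; 293 255 300; 297 255 300; 301 255 301; 305 255 300; 309 255 300; 313 257 298; 317 261 294; 321 266 289; 
60 66 75 72 73 77 76 71 71 67 73 79 72 76 66 66 56 58 49 53 64 70 65 62 50 46 42 43 26 40
65 66 66 69 65 68 67 67 66 63 70 69 65 68 67 56 51 53 52 55 62 67 62 59 43 43 33 31 37 46
70 62 66 65 62 65 63 58 62 66 62 67 61 62 64 52 54 52 53 52 58 59 59 61 45 43 43 43 34 34
75 60 60 55 62 60 65 64 65 59 63 66 62 56 59 52 55 48 52 51 57 64 62 46 46 32 45 36 36 41
80 54 51 54 54 58 58 61 56 64 56 58 64 57 54 54 53 47 49 50 57 55 60 54 43 44 32 40 40 31
85 56 56 61 62 59 58 49 58 54 59 58 53 59 55 59 55 46 51 60 59 56 58 46 45 37 32 28 35 36
90 44 54 53 50 56 52 53 61 53 67 60 56 66 65 56 52 50 53 58 57 62 56 47 44 32 40 32 33 35
95 57 57 58 50
[... 2784 characters left out ...]
199 255 255 255 241 194 189 187 175 167 155 164 177 178 203 205 204 202 255 254 255 226 202 206 194 184
225 204 201 202 205 255 255 255 235 221 190 182 195 207 215 218 216 206 189 191 222 207 252 254 255 227 206 205 206 203
230 200 201 202 201 255 255 254 254 197 216 216 215 215 212 209 219 219 222 217 190 215 246 254 254 222 204 205 205 205
235 201 201 202 203 255 255 253 209 212 212 176 111 113 122 136 155 161 176 213 214 207 243 254 254 219 204 205 206 206
240 202 202 203 202 254 255 232 217 204 117 114 117 121 124 133 150 163 159 144 195 214 218 254 254 214 203 203 205 205
-90 [277.219  215.5736]
-50 [277.0938 239.4391]
-45 [277.0746 243.1145]
hole [276.9917 181.6118] [277.011  179.6897]
```

Numbers: the carrier hole shows at (276.8,181.7), the pin axis at col ≈277.7, and the flange at cols 257–299. I'll check the pin's position along the tool's x axis from its flange and handle front edges.

```bash
python3 - <<'E'
from edges import *
c=pickle.load(open('q.pkl','rb'));g=cv2.cvtColor(c['im'],cv2.COLOR_BGR2GRAY).astype(int);q=c['im'].astype(int);q=q[...,2]-q[...,:2].max(2)
for u in(262,265,290,293):print(u,'rows208-248',g[208:248,u])
for u in(272,275,278,281,284):print(u,'g',g[208:238,u],'q',q[226:240,u])
X=np.array(c['s']['eef_pos']);yaw=.0512;ax=np.array([-np.sin(yaw),np.cos(yaw),0]);bx=np.array([np.cos(yaw),np.sin(yaw),0])
for d in(0,-1.5,-3):
    print(d,'flange low front',proj(c,X+ax*(d+12)-[0,0,50.6])[1],'flange top front',proj(c,X+ax*(d+12)-[0,0,45.6])[1],'red front',proj(c,X+ax*(d+9)-[0,0,45.6])[1],'shank tip front r6@-85',proj(c,X+ax*(d+6)-[0,0,85])[1],'r4@-90.6',proj(c,X+ax*(d+4)-[0,0,90.6])[1], 'flange top front @265', proj(c,X+ax*(d+12*.84)+bx*-6.5-[0,0,45.6]))
E
```

```text
262 rows208-248 [255 255 255 255 255 255 253 230 201 189 187 190 187 191 187 195 196 206
 206 197 194 203 211 213 212 212 210 213 214 208 190 166 141 124 118 116
 118 117 113 107]
265 rows208-248 [254 254 255 254 255 254 249 226 199 187 189 189 190 189 186 179 175 182
 199 213 217 217 215 213 213 213 209 198 174 141 117 109 105 116 116 119
 115 107 104 111]
290 rows208-248 [255 255 254 254 255 254 250 233 211 204 206 205 205 204 202 203 199 191
 189 196 207 214 217 218 217 212 214 213 207 189 168 152 144 146 148 150
 148 144 135 135]
293 rows208-248 [255 255 255 255 255 255 252 235 212 202 203 205 204 205 202 204 211 222
 231 227 207 188 190 200 210 214 214 214 213 211 208 200 195 183 176 168
 156 147 147 140]
272 g [255 255 254 255 252 235 204 177 167 169 167 170 167 164 161 168 189 207
 218 219 218 216 215 204 182 141 114 113 115 114] q [ -2   1   1   1   2   8  30  74 103 106 104 111 121 124]
275 g [255 255 255 255 242 207 173 160 162 162 162 163 155 158 164 183 206 215
 217 219 218 217 212 193 157 131 120 122 124 126] q [  1   2   0   1   0  15  46  77  86  82  82  95 105 103]
27
[... 466 characters left out ...]
1 160 160] q [ 0  1  0  1 -1  2  7 18 30 35 36 36 45 56]
0 flange low front 216.83491088862044 flange top front 219.9731329820198 red front 225.72147926952465 shank tip front r6@-85 208.59300697821047 r4@-90.6 209.08202129556233 flange top front @265 [263.9127 223.665 ]
-1.5 flange low front 219.6490348639549 flange top front 222.85371787131353 red front 228.57650261592323 shank tip front r6@-85 210.9854861547501 r4@-90.6 211.4118167578855 flange top front @265 [263.9454 226.5291]
-3 flange low front 222.45094923011496 flange top front 225.72147926952465 red front 231.41887259245138 shank tip front r6@-85 213.36919327568827 r4@-90.6 213.7332902862166 flange top front @265 [263.978  229.3806]
```

Call:
{"api": "move_arm", "payload": {
  "rows": "-0.001 -0.002 0.06 0 0 0 1;-0.001 -0.002 0.14 0 0 0 1;-0.001 -0.002 0.21 0 0 0 1;-0.001 -0.002 0.26 0 0 0 1;-0.001 -0.002 0.3 0 0 0 1;-0.001 -0.002 0.315 0 0 0 1;-0.001 -0.002 0.315 0 0 0 1;-0.001 -0.002 0.315 0 0 0 1;-0.001 -0.002 0.315 0 0 0 1"
}}

```text
clock: 18.02
eef_pos: [523.6, -308.1, 155.4]
tool_rot: [3.14, 0.001, 1.623]
force: [0.5, 0.3, -0.7]
width: 16.1
gripper_force: 58.7
```

```bash
python3 - <<'E'
from look import *
g=cv2.cvtColor(c['im'],cv2.COLOR_BGR2GRAY).astype(int)
print('cols',list(range(236,324,3)))
for y in range(172,226,2): print(y,' '.join('%3d'%v for v in g[y,236:324:3]))
X=np.array(s['eef_pos'])
yaw=.0512;ax=np.array([-np.sin(yaw),np.cos(yaw),0])
for d in(0,-2):print(d,'tip',proj(c,X+ax*d-[0,0,90.6]),'front r4',proj(c,X+ax*(d+4)-[0,0,90.6]),'r6@-85',proj(c,X+ax*(d+6)-[0,0,85]))
H=np.array([523.1,-309.1,53]);print('hole',proj(c,H),'front',proj(c,H+ax*8.5),'back',proj(c,H-ax*8.5),'footfront',proj(c,H+ax*18))
E
```

```text
[ 523.5997 -308.1419  155.4255] [3.1399 0.0011 1.6229] 18.0167 16.089033738365515 [ 0.4615  0.3005 -0.7446]
[([255, 233, 47, 91, 3333], [276.8, 281.4])]
cols [236, 239, 242, 245, 248, 251, 254, 257, 260, 263, 266, 269, 272, 275, 278, 281, 284, 287, 290, 293, 296, 299, 302, 305, 308, 311, 314, 317, 320, 323]
172 206 208 207 206 207 205 206 205 207 204 209 208 208 196 182 182 197 213 212 211 209 209 207 209 208 207 204 208 205 207
174 207 207 206 206 206 208 205 206 204 206 207 208 211 202 182 180 200 211 213 213 212 208 209 208 205 205 207 206 206 207
176 207 207 206 206 205 207 205 206 208 207 209 207 211 214 198 184 206 214 214 212 213 209 209 208 208 205 205 207 206 206
178 206 206 210 206 204 208 204 206 207 206 208 211 208 222 214 182 209 215 214 215 214 210 210 209 209 205 204 209 207 209
180 204 204 204 203 203 202 204 203 203 205 204 204 199 210 197 191 213 215 213 215 214 210 209 207 204 203 205 204 205 206
182 193 191 190 188 186 186 188 185 188 188 189 192 194 192 193 200 205 205 205 206 203 198 195 191 190 185 183 183 201 206
184 242 240 237 238 236 238 242 239 238 240 240
[... 2127 characters left out ...]
1 189 254 255 255 255 255 255 255 255 255 255 255 219 207
220 255 255 255 255 255 255 255 255 255 255 229 178 170 164 171 181 186 254 255 255 255 255 255 255 255 255 255 255 217 206
222 255 255 255 255 255 255 255 255 255 255 230 172 165 169 180 182 181 243 255 255 255 255 255 255 255 255 255 255 211 208
224 255 255 255 255 255 255 255 255 255 253 187 181 195 210 213 207 194 198 245 255 255 255 255 255 255 255 255 255 212 207
0 tip [276.8752 214.9224] front r4 [276.8721 208.7294] r6@-85 [276.8691 208.2559]
-2 tip [276.8767 217.9966] front r4 [276.8736 211.8334] r6@-85 [276.8707 211.4433]
hole [276.0342 210.696 ] front [276.0197 198.0645] back [276.0483 223.0844] footfront [276.0032 183.6507]
```

The tip is a few mm above the mouth, with small offsets left: about −0.6 mm in bx and +1.2 mm in ax. Correcting and easing down while watching the force.

Call:
{"api": "move_arm", "payload": {
  "rows": "0.004 -0.002 0 0 0 0 1;0.004 -0.002 0 0 0 0 1;0.004 -0.002 0.01 0 0 0 1;0.004 -0.002 0.02 0 0 0 1;0.004 -0.002 0.03 0 0 0 1;0.004 -0.002 0.04 0 0 0 1;0.004 -0.002 0.05 0 0 0 1;0.004 -0.002 0.05 0 0 0 1;0.004 -0.002 0.05 0 0 0 1"
}}

```text
clock: 18.82
eef_pos: [521.9, -306.6, 139.0]
tool_rot: [-3.141, -0.0, 1.622]
force: [-0.1, 0.4, -0.9]
width: 15.7
gripper_force: 58.7
```

```bash
python3 - <<'E'
from look import *
g=cv2.cvtColor(c['im'],cv2.COLOR_BGR2GRAY).astype(int)
print('cols',list(range(251,305,3)))
for y in range(200,246,2): print(y,' '.join('%3d'%v for v in g[y,251:305:3]))
X=np.array(s['eef_pos'])
yaw=.0512;ax=np.array([-np.sin(yaw),np.cos(yaw),0])
for d in(0,-2):print(d,'r6@z53',proj(c,[*(X+ax*(d+6))[:2],53]),'axis@z53',proj(c,[*(X+ax*d)[:2],53]))
H=np.array([523.1,-309.1,53]);print('hole',proj(c,H),'front',proj(c,H+ax*8.5),'back',proj(c,H-ax*8.5),'footfront',proj(c,H+ax*18))
E
```

```text
[ 521.9026 -306.6244  139.022 ] [-3.141  -0.0004  1.6223] 18.8167 15.743431877775507 [-0.0771  0.4164 -0.9118]
[([255, 233, 47, 91, 3290], [276.6, 281.4])]
cols [251, 254, 257, 260, 263, 266, 269, 272, 275, 278, 281, 284, 287, 290, 293, 296, 299, 302]
200 255 255 255 255 255 255 255 255 255 255 255 255 255 255 255 255 255 255
202 255 255 255 255 255 255 255 255 255 255 255 255 255 255 255 255 255 255
204 255 255 255 255 255 255 255 255 255 255 255 255 255 255 255 255 255 255
206 255 255 255 255 255 255 255 255 255 254 255 255 255 255 255 255 255 255
208 255 255 255 255 255 255 255 248 222 204 218 242 255 255 255 255 255 255
210 255 255 255 255 255 255 247 187 155 159 180 203 238 255 255 255 255 255
212 255 255 255 255 255 255 191 146 161 170 187 198 207 253 255 255 255 255
214 255 255 255 255 255 238 151 170 167 173 189 196 200 230 255 255 255 255
216 255 255 255 255 255 206 170 175 168 171 184 192 202 214 255 255 255 255
218 255 255 255 255 255 183 180 175 169 172 183 187 202 217 255 255 255 255
220 255 255 255 255 253 180 181 174 165 169 185 189 201 219 254 255 255 255
222 255 255 
[... 422 characters left out ...]
6 227 219 196 255 255
234 255 255 216 218 220 203 140 123 133 147 167 178 205 224 223 208 255 255
236 255 255 217 218 214 146 113 121 135 149 169 172 179 219 224 218 253 255
238 255 252 218 216 173 110 122 124 143 156 170 176 175 185 219 220 244 255
240 255 239 220 212 117 121 126 131 131 150 169 179 179 163 205 225 230 255
242 255 230 225 199 114 125 111 118 128 147 159 170 171 166 186 224 222 255
244 255 226 220 180 124 116 111 112 129 142 157 165 168 164 171 223 220 255
0 r6@z53 [277.1998 207.9556] axis@z53 [277.207  217.4343]
-2 r6@z53 [277.2022 211.1306] axis@z53 [277.2094 220.5631]
hole [278.9681 221.3949] front [278.9762 208.0086] back [278.9601 234.5079] footfront [278.9854 192.7134]
```

No force with the tip inside the foot's hole, but the pin now shows about 1.5 mm to −x, and the arm may still be settling. I'll wait and look again.

Call:
{"api": "move_arm", "payload": {
  "rows": "0 0 0 0 0 0 1;0 0 0 0 0 0 1;0 0 0 0 0 0 1;0 0 0 0 0 0 1;0 0 0 0 0 0 1;0 0 0 0 0 0 1;0 0 0 0 0 0 1;0 0 0 0 0 0 1"
}}

```text
clock: 19.53
eef_pos: [522.1, -306.7, 139.4]
tool_rot: [-3.142, -0.0, 1.622]
force: [0.1, 0.7, -1.2]
width: 16.3
gripper_force: 58.7
```

```bash
python3 - <<'E'
from look import *
g=cv2.cvtColor(c['im'],cv2.COLOR_BGR2GRAY).astype(int)
print('cols',list(range(257,299,2)))
for y in range(204,226,2): print(y,' '.join('%3d'%v for v in g[y,257:299:2]))
print(s['qd'])
E
```

```text
[ 522.1093 -306.6787  139.3932] [-3.1416 -0.0001  1.6225] 19.5333 16.268950302009124 [ 0.0878  0.657  -1.1733]
[([255, 233, 47, 91, 3289], [276.6, 281.3])]
cols [257, 259, 261, 263, 265, 267, 269, 271, 273, 275, 277, 279, 281, 283, 285, 287, 289, 291, 293, 295, 297]
204 255 255 255 255 255 255 255 255 255 255 255 255 255 255 255 255 255 255 255 255 255
206 255 255 255 255 255 255 255 255 255 253 253 252 253 255 255 255 255 255 255 255 255
208 255 255 255 255 255 255 255 248 223 200 190 192 208 229 248 255 255 255 255 255 255
210 255 255 255 255 255 255 234 187 159 150 155 167 182 196 210 240 255 255 255 255 255
212 255 255 255 255 255 232 170 141 150 159 168 177 190 195 200 207 242 255 255 255 255
214 255 255 255 255 246 190 142 161 168 169 169 176 185 195 199 201 215 250 255 255 255
216 255 255 255 255 220 165 169 176 173 165 167 177 184 189 197 201 208 237 255 255 255
218 255 255 255 252 196 172 178 176 172 168 171 175 182 190 190 202 210 231 255 255 255
220 255 255 255 244 190 177 181 175 170 166 164 173 183 188 189 200 215 230 255 255 255
222 255 255 255 246 190 173 174 166 166 170 179 181 183 190 189 200 221 234 255 255 255
224 255 255 255 244 187 174 181 190 205 212 217 215 207 202 192 191 204 238 255 255 255
[ 0.0002  0.0009  0.0005  0.0007  0.0009 -0.0022  0.0004]
```

Settled: the pin is centred along tool x, with about 0.7 mm left in bx. Correct and descend into the shaker's hole.

Call:
{"api": "move_arm", "payload": {
  "rows": "0 0.0025 0 0 0 0 1;0 0.0025 0.005 0 0 0 1;0 0.0025 0.01 0 0 0 1;0 0.0025 0.015 0 0 0 1;0 0.0025 0.02 0 0 0 1;0 0.0025 0.025 0 0 0 1;0 0.0025 0.03 0 0 0 1;0 0.0025 0.03 0 0 0 1"
}}

```text
clock: 20.25
eef_pos: [522.6, -306.5, 130.0]
tool_rot: [-3.141, -0.0, 1.622]
force: [0.1, 0.4, -0.9]
width: 15.8
gripper_force: 58.7
```

The tip is about 5 mm into the shaker with no force. Continuing.

Call:
{"api": "move_arm", "payload": {
  "rows": "0 0 0.008 0 0 0 1;0 0 0.016 0 0 0 1;0 0 0.024 0 0 0 1;0 0 0.032 0 0 0 1;0 0 0.04 0 0 0 1;0 0 0.048 0 0 0 1;0 0 0.05 0 0 0 1;0 0 0.05 0 0 0 1"
}}

```text
clock: 20.92
eef_pos: [522.9, -306.8, 115.2]
tool_rot: [-3.142, 0.0, 1.622]
force: [0.9, -0.7, -1.0]
width: 15.8
gripper_force: 58.7
```

Releasing; the pin should slide the last ~10 mm home.

Call:
{"api": "move_arm", "payload": {
  "rows": "0 0 0.01 0 0 0 1;0 0 0.012 0 0 0 1;0 0 0.012 0 0 0 0.5;0 0 0.012 0 0 0 0.2;0 0 0.012 0 0 0 0.2;0 0 0.012 0 0 0 0.2;0 0 0.012 0 0 0 0.2;0 0 0.012 0 0 0 0.2"
}}

```text
clock: 21.58
eef_pos: [522.8, -306.6, 111.8]
tool_rot: [-3.142, -0.0, 1.622]
force: [0.9, -0.4, 0.5]
width: 34.0
gripper_force: 0.0
```

```bash
cat > pinz.py <<'E'
from h import *
k=cam('scene');m=redmask(k).astype(np.uint8);n,l,st,ce=cv2.connectedComponentsWithStats(m)
b=[(st[i].tolist(),ce[i].round(1).tolist()) for i in range(1,n) if st[i,4]>12 and 330<ce[i][0]<430 and 200<ce[i][1]<320];print('scene',b)
H=[523.1,-309.1]
for z in(113,118,124,58):print(z,proj(k,[*H,z]))
print(k['s']['eef_pos'],k['s']['width'],k['s']['force'])
E
python3 pinz.py
```

```text
scene [([368, 248, 8, 21, 96], [371.8, 260.7])]
113 [372.7967 248.489 ]
118 [372.974  246.7465]
124 [373.1874 244.6486]
58 [370.8807 267.3211]
[ 522.8391 -306.6186  111.8465] 34.01746267257757 [ 0.8785 -0.4388  0.5487]
```

The scene view has the red handle at rows 248–268, which is where the home position predicts. Rising clear to check.

Call:
{"api": "move_arm", "payload": {
  "rows": "0 0 -0.02 0 0 0 0.2;0 0 -0.06 0 0 0 0.2;0 0 -0.12 0 0 0 0.2;0 0 -0.2 0 0 0 0;0 0 -0.28 0 0 0 0;0 0 -0.36 0 0 0 -0.3;0 0 -0.42 0 0 0 -0.3;0 0 -0.45 0 0 0 -0.3;0 0 -0.45 0 0 0 -0.3;0 0 -0.45 0 0 0 -0.3"
}}

```text
clock: 22.47
eef_pos: [522.8, -306.5, 247.0]
tool_rot: [3.141, -0.0, 1.623]
force: [-0.6, 0.2, -0.4]
width: 55.5
gripper_force: 0.0
```

```bash
python3 pinz.py; python3 - <<'E'
from edges import *
c=cam('wrist');pickle.dump(c,open('fin.pkl','wb'));s=c['s'];print(s['eef_pos'],s['tool_rot'],s['clock'])
print(disc(c))
p=disc(c)[0]
for z in (113,123):print(onz(c,p,z))
H=[523.1,-309.1]
print('pred top',proj(c,[*H,113]),'flange',proj(c,[*H,58]),'hole',proj(c,[*H,53]))
g=cv2.cvtColor(c['im'],cv2.COLOR_BGR2GRAY).astype(int);u=int(proj(c,[*H,53])[0])
for y in range(140,216,3):print(y,' '.join('%3d'%v for v in g[y,u-45:u+46:3]))
m=redmask(c);ys,xs=np.nonzero(m[:,u-60:u+60]);print(xs.min()+u-60,xs.max()+u-60,ys.min(),ys.max())
E
```

```text
scene [([368, 248, 8, 21, 144], [371.5, 257.9])]
113 [372.7967 248.489 ]
118 [372.974  246.7465]
124 [373.1874 244.6486]
58 [370.8807 267.3211]
[ 522.801  -306.4866  247.0306] 55.47747199604839 [-0.5972  0.2073 -0.4277]
[ 522.3868 -306.1363  246.0692] [-3.1405 -0.001   1.6226] 22.5167
(array([273.118, 200.   ]), [268, 191, 11, 19, 161], ((273.0713806152344, 199.99981689453125), (9.90825366973877, 19.47688102722168), 172.27685546875))
[ 519.3677 -308.2839  113.    ]
[ 519.3624 -305.5149  123.    ]
pred top [278.172 201.329] flange [278.1488 184.2971] hole [278.1471 183.0197]
140 187 186 188 187 189 192 187 191 189 189 190 192 191 189 189 189 188 190 190 192 188 190 190 193 193 193 193 195 195 195 194
143 192 193 191 192 195 194 194 195 196 196 197 198 197 194 194 193 195 195 196 196 195 193 196 198 197 199 200 201 196 200 197
146 191 190 191 192 193 195 194 197 195 197 197 197 196 195 197 196 198 197 195 197 198 196 192 197 199 198 200 198 196 199 196
149 193 193 193 193 195 194 195 195 195 198 198 199 196 196 192 177 186 198 198 199 196 195 197 199 198 200 197 198 197 196 198
152 193
[... 2124 characters left out ...]
 252 251 254 250 253 251 200 198 199 196 199
203 196 198 198 201 197 251 254 251 250 251 254 242 156 161 171 177 187 192 184 236 253 252 254 251 253 250 200 200 198 199 198
206 201 196 201 200 201 250 253 251 250 251 254 251 197 157 167 177 191 190 201 250 252 252 254 250 253 251 203 199 199 201 200
209 200 201 201 201 200 249 253 251 249 252 254 251 251 204 174 175 190 211 251 252 252 253 254 250 253 250 200 200 200 199 197
212 198 196 166 146 181 246 253 252 250 251 254 250 253 253 249 242 248 254 252 252 252 252 254 251 253 248 194 164 154 193 201
215 197 187 171 143 135 246 253 252 249 249 252 248 251 249 249 248 249 251 250 249 251 252 254 252 253 248 185 180 160 161 198
267 288 177 210
```

The flange front edge at row 170.5 and the handle top at (278,200) match the fully-home prediction (171 and 201). The scene view agrees too, and the arm is clear. Handing in.

```bash
python3 -c "
from cell import *
print(finish_job())"
```

```text
the job is handed in; nothing more can be done
None
```

The job is handed in, with no verdict returned: the blue carrier sits between the studs on the shaker and the lock pin is down its hole and released, home to within about 3 mm by camera. The yellow carrier and the other things on the bench weren't touched.

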